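# Fish the peeler out of the drainer's drip tray

### The arm

A 7-joint arm with a two-finger parallel gripper is mounted at the origin on a cart in front of the work surface, level with it; the furniture and walls round the work are solid. World frame = base frame: x ahead of the robot, y to its left, z up, the work surface at z = 0. Lengths are in mm, angles in rad, forces in N, time in s.
With the tool pointing down it reaches from about 425 to 825 mm from the base axis. Payload 3.6 kg.
Tool frame: the origin (TCP) lies at the very end of the fingers, on their centre line; the grasp point (between the pads) lies behind it (manip.grasp_offset is the z of the grasp point in the tool frame, in mm); z points along the fingers, y is the line along which they close (so a half turn about z gives the same grasp; the last joint's range is limited). The gripper opens to 93 mm and grips with 3 to 60 N. Pads are 15 mm wide; open, the fingers measure 128 mm over their backs; the gripper's body (75 mm by 188 mm) begins 65 mm behind the grasp point.
Start: joints at [1.228, 0.615, -0.013, 1.423, 0.008, 1.103, -0.04], TCP at [202.504, -617.62, 218.64] pointing down, gripper open.
Joint ranges: [-3.12, 3.12], [-0.3, 2.06], [-1.34, 1.32], [0.26, 2.42], [-1.36, 4.5], [0.01, 1.98], [-2.84, 2.84]. Speed limits (rad/s): [2.79, 2.79, 3.14, 3.14, 3.14, 3.14, 3.14].

### API

Orientations are given as a unit quaternion [w, x, y, z].
In Python, from rig import manip, cams, trace, landmark_of gives the robot as it stands. The module is installed in compiled form; this text tells all that it offers.
- The arm moves only by the tool send_rows, never from a script. Its argument "rows" is one flat list of numbers, 5 for each row, row after row: the shift along the tool's x, y, z each as a share of 25 cm, from -1 to 1, then the turn about the tool's z as a share of pi/4 rad, from -1 to 1, then the closure, from -1 (fully open) to 1 (shut). In form: [dx, dy, dz, yaw, grip, dx, dy, dz, yaw, grip, ...]. A call has 1 to 12 rows; each row is the pose to reach, as a shift and turn from the pose commanded when the call began, along the tool's axes at that moment; what a row does not reach only later rows make up. A row lasts 1/8 s, in which the tool goes at most 62.5 mm and 10.7 degrees, less where a joint would pass 70% of its speed; a pose out of reach is approached as far as the arm can. A call with a number of a shift or a turn outside -1 to 1 is refused whole. A call with a gripper value outside its range is refused whole. The fingers move at their own pace and stop on an object; "force" is the grip in N (left out, the last holds). Time passes only in rows, so rows that repeat a pose let the fingers close. It gives the time, the measured TCP pose, the force, the opening and the grip force at its end, in the units of the state.
- manip.sense(): the state, without advancing time (a new reading comes with each control period).
- cams.get_image(name): name is "side" or "top" or "wrist"; returns the picture (384x512x3 uint8, red, green, blue); there is no depth.
- cams.camera_model(name): a dict with "fx", "fy", "cx", "cy" (pixels), "R" (3x3) and "t" (3): a world point X has camera coordinates R X + t. Camera axes: x right, y down, z forward; pixel columns grow to the right and rows downward; lengths in mm; the calibration is good to about 2 mm. The wrist camera is an equidistant fisheye: a pixel r from the principal point sees the ray r / f radians off the axis. A picture is of the moment at which its call begins: read the wrist's pose just before it. camera_model takes no time and is no camera call; for the wrist camera it gives the pose at the moment of the call.
- manip.finish_job(): hands the job in; it is judged then, once.
Trained networks look in the newest picture that a camera, given by its name, has taken for a name from the list of things; names that differ only in an ending like _2 or _b are one class to them, and where a whole thing is asked for, a point or a joint stands for the part that bears it (a point fixed in the world has none). Each returns a list of dicts, best first, with "confidence" (0 to 1); they miss things now and then, are a little off and sometimes report something else, mostly with a low value. They report only what shows in the picture. A call takes as long as a camera call. They do not tell look-alikes from the thing itself.
- trace(camera, thing): "mask" (384x512 bool, what is visible of it) and "bbox" ([centre column, centre row, width, height] in pixels, round what is visible of it).
- landmark_of(camera, thing): "pixel" ([column, row] in pixels: a listed point, or the origin of a listed thing).
The state is a dict: "t": time; "qpos": joint angles; "joint_velocities": joint speeds; "tau": joint torques, N m; "ee_pos": TCP position; "orientation": TCP orientation; "wrist_force": force on the tool from outside, world axes, zero at the start; "ft_torque": the same for the moment, N m; "finger_gap": opening from 0.0 (shut) to 1.0 (fully open); "gripper_force": force on a finger pad.
Only numpy, scipy, OpenCV 4.12 (cv2) and the standard library are available. Lean on these libraries where they do the work, as an engineer would, in place of code of your own. Each camera call takes 0.05 s, during which the arm holds its last target. There are 200 camera calls.

### The job

The peeler has slipped through the basket opening of the small bottle drainer and lies in the drip tray under the wires. First slide the loose blender collar all the way down over either of the drainer's two posts and let it go, so that it cannot drop through the opening too; then take hold of the peeler through the opening, tilt it so that one end comes up first, and draw it out. Finish while holding the peeler still in the gripper above the drainer, all of it at least 8 cm above the wires and touching nothing else; leave the ramekin, tumbler, mug and lemon where they stand.

Things in the scene. Friction and masses are not known exactly. Their poses are not given: they have to be found in the camera images.
- drainer: small bottle drainer: a grey plastic drip tray 196 (x) x 366 (y) mm with a deck of steel wires (5 mm thick, 14.5 mm apart) over it, fixed to the worktop. Origin: centre of the underside; y runs along its length, z up. The wires' top is 50 mm and their underside 45 mm above the worktop; the tray's floor is 5 mm above the worktop and inside the tray is 188 x 358 mm, its side walls reaching up to the wires, so the opening is the only way out
- opening (a point): centre of the opening in the wire deck where the cutlery basket (now taken out) hangs, at the level of the wires' top; clear size 104 mm along the drainer's x and 118 mm along its y, bordered by wires
- post_1 (a point): middle of the rounded top of the near post: white plastic, upright, 32 mm across, rising 48 mm above the wires; it stands at x -47, y -130 mm of the drainer's origin
- post_2 (a point): the same for the far post, at x +47, y -130 mm of the drainer's origin
- collar_centre (a point): centre (half-way up) of the screw collar of a blender jug: a loose black plastic ring, 58 mm outside (60 mm over its fine ribs), hole 39 mm across, 22 mm high, 45 g or so, lying flat on the wires at the left end (+y) of the drainer; fully down on a post its centre is 11 mm above the wires' top; its z axis is the axis of the hole
- peeler_centre (a point): centre (half-way up) of the loose vegetable peeler, 187 mm long, about 45 g, lying flat in the drip tray below the opening. Its y axis runs along it from the handle to the blade, z up; the yellow handle is 20 mm wide and 15 mm thick and reaches from y -93 to +37 mm, the metal blade head 26 mm wide and 9 mm thick from there to y +93 mm
- peeler_handle_end (a point): middle of the peeler, 3 mm short of the end of its handle
- peeler_blade_end (a point): middle of the peeler, 3 mm short of the end of its blade head
- collar: the same collar; origin at the centre of its underside
- peeler: the same peeler; origin at the middle of its underside, axes as at its centre
- ramekin: small clear glass dish 57 mm across and 27 mm high, standing loose on the wires in the far left corner of the drainer; bystander; origin at the centre of its underside
- tumbler: faceted glass tumbler 69 mm across, 92 mm high, on the worktop right of the drainer; bystander; origin at the centre of its underside
- mug: white mug with dots, 86 mm across without its handle, 96 mm high, on the worktop left of the drainer; bystander; origin at the centre of its underside
- lemon: lemon 75 x 51 x 52 mm, on the worktop right of the drainer; bystander; origin at its underside
Not all that is in view belongs to the job. Of the things shaped like the collar, the black one is meant.

How it is judged (in metres and radians):
On the way, in this order (a step that is already met when the one before it is completed fails the run):
1. the collar is all the way down on a post and let go ((horizontal distance between collar_centre and post_1 below 0.007 m or horizontal distance between collar_centre and post_2 below 0.007 m) and z of collar_centre in the frame of drainer below 0.065 m and angle between collar_centre's own z axis and vertical below 0.12 rad and contact force between collar and the fingers below 0.05 N), for 0.2 s.
2. the gripper holds the peeler diagonally through the opening: one end above the wires, the other still below them (((z of peeler_handle_end in the frame of drainer above 0.062 m and z of peeler_blade_end in the frame of drainer below 0.044 m) or (z of peeler_blade_end in the frame of drainer above 0.062 m and z of peeler_handle_end in the frame of drainer below 0.044 m)) and contact force between peeler and the fingers above 0.5 N).
At the end, for the whole second after the job is handed in: Peeler gripped (over 0.5 N) and still: both ends over 80 mm above the wires, centre within 150 mm of the opening in plan, touching neither drainer, collar nor ramekin. Collar released on a post: centre within 7 mm of its axis and 15 mm of the wires' top in height, tilt under 0.12 rad (all of step 1 and height (world z) of each of peeler_handle_end, peeler_blade_end above 0.13 m and horizontal distance between peeler_centre and opening below 0.15 m and contact force between peeler and the fingers above 0.5 N and contact force between peeler and drainer below 0.05 N and contact force between peeler and collar below 0.05 N and contact force between peeler and ramekin below 0.05 N and linear speed of peeler below 0.05 m/s); the arm keeps its last pose, push and grip.
It fails at once if the collar falls off the deck or through the opening (z of collar_centre in the frame of drainer below 0.045 m).
It fails at once if a bystander is shifted by more than 30 mm (distance of any of ramekin, tumbler, mug, lemon from where it was at the start of the episode above 0.03 m).
It also fails if it takes over 61 s, if anything falls off the work surface, if the arm or the gripper's body presses on something with over 40 N, if the wrist force passes 120 N, or if a joint passes its speed limit or range.

## Working session

There is one attempt and no reset: what is moved stays moved. The work goes in short steps, Python scripts to look and compute and a tool call to move; the robot and the scene stay as the last step left them, time stands still between calls to the robot, and variables do not carry over. Pictures are saved under pics/ and viewed, at most 10 in all, crops included, and the job is handed in when it is done.

Besides the shell and the picture viewer there is one more tool, called after ">>>" in YAML: its name, and indented under it one key for each argument. send_rows: Moves the arm, as the interface text tells. Its arguments: {"type":"object","properties":{"rows":{"type":"array","items":{"type":"number"}},"force":{"type":"number"}},"required":["rows"]}

```bash
mkdir -p pics
cat > h.py <<'E'
import numpy as np, cv2
from rig import manip, cams, trace, landmark_of
def ray(m,px,fish=False):
    R=np.array(m['R']);t=np.array(m['t'])
    x=(px[0]-m['cx'])/m['fx'];y=(px[1]-m['cy'])/m['fy']
    if fish:
        r=np.hypot(x,y);d=np.array([x/r*np.sin(r),y/r*np.sin(r),np.cos(r)]) if r>1e-9 else np.array([0,0,1.])
    else: d=np.array([x,y,1.])
    d=R.T@d
    return -R.T@t,d/np.linalg.norm(d)
def atz(m,px,z,fish=False):
    o,d=ray(m,px,fish);return o+d*(z-o[2])/d[2]
def tri(rays):
    A=sum(np.eye(3)-np.outer(d,d) for o,d in rays);b=sum((np.eye(3)-np.outer(d,d))@o for o,d in rays)
    p=np.linalg.solve(A,b);return p,[np.linalg.norm((np.eye(3)-np.outer(d,d))@(p-o)) for o,d in rays]
E
python3 - <<'E'
from h import *
np.set_printoptions(precision=1,suppress=True)
s=manip.sense();print(s,manip.grasp_offset)
ims=[]
M={}
for c in ['side','top']:
    im=cams.get_image(c);ims.append(im[:,:,::-1]);M[c]=cams.camera_model(c)
cv2.imwrite('pics/a.png',cv2.resize(np.hstack(ims),(800,300),interpolation=cv2.INTER_AREA))
cv2.imwrite('pics/top.png',ims[1]);cv2.imwrite('pics/side.png',ims[0])
for th in ['drainer','opening','post_1','post_2','collar_centre','peeler_centre','peeler_handle_end','peeler_blade_end','ramekin']:
    for c in M:
        L=landmark_of(c,th)
        print(th,c,[(np.round(l['pixel'],1),round(l['confidence'],2),atz(M[c],l['pixel'],{'drainer':0,'opening':50,'post_1':98,'post_2':98,'collar_centre':61,'ramekin':50}.get(th,12))) for l in L[:4]])
E
```

```text
{'t': 0.0, 'qpos': array([ 1.2,  0.6, -0. ,  1.4,  0. ,  1.1, -0. ]), 'joint_velocities': array([-0.,  0.,  0., -0., -0.,  0.,  0.]), 'tau': array([  0. , -45.9,   0.2, -16.6,  -0.1,   0. ,   0. ]), 'ee_pos': array([ 202.2, -616.9,  217.5]), 'orientation': array([-0. ,  1. ,  0.2, -0. ]), 'wrist_force': array([ 0.4, -0.3, -0.1]), 'ft_torque': array([0. , 0.1, 0. ]), 'gripper_force': 0.0, 'finger_gap': 1.0011048653134238} -18.8
drainer side [(array([230.2, 232.1]), 0.84, array([513.4, 233.1,   0. ]))]
drainer top [(array([235. , 187.2]), 0.66, array([516.3, 208. ,   0. ]))]
opening side [(array([233.8, 214.6]), 0.86, array([514.8, 212.1,  50. ]))]
opening top [(array([234. , 184.8]), 0.97, array([515. , 209.5,  50. ]))]
post_1 side [(array([273.1, 186.5]), 0.94, array([469.2,  72.1,  98. ])), (array([248.2, 180.3]), 0.9, array([556.4,  82.7,  98. ]))]
post_1 top [(array([274.4, 199.1]), 0.63, array([467. ,  90.6,  98. ])), (array([280.9, 169. ]), 0.58, array([555.7,  72.6,  98. ]))]
post_2 side [(array([273.1, 186.5]), 0.94, array([469.2,  72.1,  98. ])), (array([248.2, 180.3]), 0.9, 
[... 451 characters left out ...]
y([198.9, 192.1]), 0.61, array([489.3, 312.4,  61. ]))]
peeler_centre side [(array([222.4, 223.9]), 0.72, array([548.5, 226.1,  12. ]))]
peeler_centre top [(array([225. , 181.9]), 0.8, array([530.2, 238.6,  12. ]))]
peeler_handle_end side [(array([245.5, 218.2]), 0.44, array([511.2, 159.4,  12. ]))]
peeler_handle_end top [(array([253. , 189.6]), 0.75, array([507.8, 152.3,  12. ]))]
peeler_blade_end side [(array([201.5, 240.1]), 0.41, array([543. , 326.2,  12. ]))]
peeler_blade_end top [(array([196.3, 179.5]), 0.56, array([536.1, 327. ,  12. ]))]
ramekin side [(array([185.6, 221.8]), 0.77, array([602.9, 324.1,  50. ]))]
ramekin top [(array([197.4, 160.2]), 0.53, array([588.2, 321.5,  50. ]))]
```

Run:
```python
import cv2,numpy as np
t=cv2.imread('pics/top.png')[110:260,150:350];s=cv2.imread('pics/side.png')[140:290,150:350]
cv2.imwrite('pics/b.png',np.vstack([cv2.resize(x,(800,600)) for x in [t,s]])[:,:])
cv2.imwrite('pics/bt.png',cv2.resize(t,(800,600),interpolation=cv2.INTER_CUBIC))
```

```text
(no output)
```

View pics/a.png

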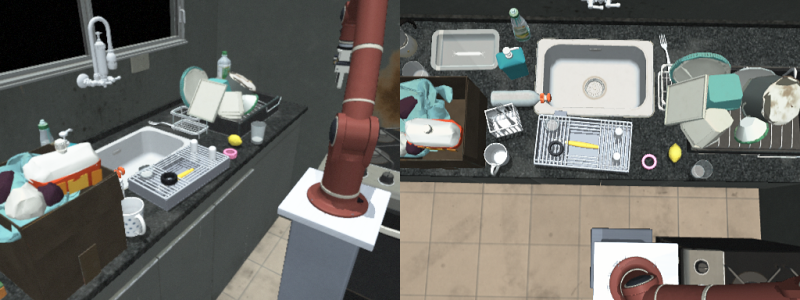

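View pics/bt.png

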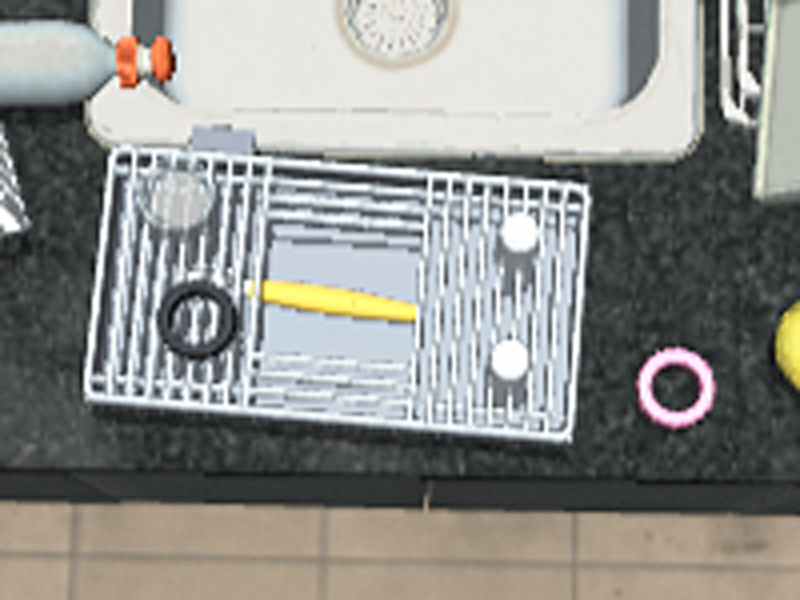

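Two ring-shaped candidates in the top view: a black ring at about (199,190), lying on the left end of the deck, and a pink ring at about (319,207), on the worktop. The black one is the collar. Its crop at (198,320) shows it black and on the wires. The peeler's yellow handle is in the opening, with its blade under the left wires. The posts are at (279,168) and (277,200). Next I measure with the wrist camera.

```bash
cat >> h.py <<'E'
from scipy.spatial.transform import Rotation as Ro
np.set_printoptions(precision=3,suppress=True)
def plan(*targets,yaw=None):
    """world targets -> tool-axis shares; yaw = wanted world angle of tool y axis (mod pi)"""
    s=manip.sense();w,x,y,z=s['orientation'];R=Ro.from_quat([x,y,z,w]).as_matrix()
    a=np.arctan2(R[1,1],R[0,1]);print('t',round(s['t'],2),'tcp',s['ee_pos'],'ytool deg',round(np.degrees(a),1),'Rz',R[:,2],'j',s['qpos'])
    print('R',R.tolist())
    for p in targets:print('shift',R.T@(np.array(p)-s['ee_pos'])/250)
    if yaw is not None:
        d=(yaw-a+np.pi/2)%np.pi-np.pi/2;print('yaw share',-d/(np.pi/4))
E
python3 -c "
from h import *
plan([340,-400,300],[450,-150,300],[500,150,300],yaw=np.pi/2)"
```

```text
t 1.0 tcp [ 202.493 -617.627  218.662] ytool deg -71.8 Rz [ 0.  0. -1.] j [ 1.228  0.615 -0.013  1.423  0.008  1.103 -0.04 ]
R [[0.9502284835950088, 0.3115538918206405, 3.815943648582515e-05], [0.3115538910401958, -0.9502284842861926, 2.507745993916474e-05], [4.4073163734163844e-05, -1.1940595813347054e-05, -0.9999999989574893]]
shift [ 0.794 -0.656 -0.325]
shift [ 1.524 -1.469 -0.325]
shift [ 2.087 -2.547 -0.325]
yaw share 0.40339778229887224
```

>>> send_rows:
  rows: [0.2,-0.16,-0.2,0.1,-1,0.4,-0.33,-0.33,0.2,-1,0.6,-0.5,-0.33,0.3,-1,0.85,-0.75,-0.33,0.4,-1,0.97,-0.98,-0.33,0.4,-1,0.97,-0.98,-0.33,0.4,-1,0.97,-0.98,-0.33,0.4,-1]

```text
t: 1.88
ee_pos: [358.9, -304.5, 301.8]
orientation: [-0.001, 1.0, 0.006, 0.001]
wrist_force: [-1.5, -1.3, -0.2]
finger_gap: 0.995
gripper_force: 0.0
```

```bash
python3 -c "
from h import *
plan([500,150,300],yaw=np.pi/2)"
```

```text
t 1.88 tcp [ 358.895 -304.48   301.789] ytool deg -89.3 Rz [ 0.002  0.002 -1.   ] j [ 0.669  0.253 -0.013  1.785  0.001  1.103 -0.903]
R [[0.9999194895811896, 0.012564302990796184, 0.0017755692183097026], [0.012561436650794348, -0.999919795632543, 0.0016163574610002904], [0.0017957352147851134, -0.00159392362712926, -0.9999971173670998]]
shift [ 0.587 -1.811  0.011]
yaw share 0.0159978086681519
```

>>> send_rows:
  rows: [0.24,-0.24,0,0,-1,0.36,-0.48,0,0,-1,0.42,-0.72,0,0,-1,0.45,-1,0,0,-1,0.45,-1,0,0,-1]

```text
t: 2.5
ee_pos: [469.1, -56.3, 301.3]
orientation: [-0.0, 1.0, 0.003, 0.0]
wrist_force: [0.1, -0.2, 0.3]
finger_gap: 0.997
gripper_force: 0.0
```

>>> send_rows:
  rows: [0.06,-0.22,0,0,-1,0.1,-0.45,0,0,-1,0.13,-0.65,0,0,-1,0.13,-0.8,0,0,-1,0.13,-0.8,0,0,-1,0.13,-0.8,0,0,-1]

```text
t: 3.25
ee_pos: [501.0, 139.1, 301.0]
orientation: [0.001, 1.0, 0.0, 0.0]
wrist_force: [0.7, -0.7, -0.9]
finger_gap: 1.002
gripper_force: 0.0
```

```bash
cat > look.py <<'E'
from h import *
import sys,pickle
n=sys.argv[1]
m=cams.camera_model('wrist');im=cams.get_image('wrist');cv2.imwrite(f'pics/{n}.png',im[:,:,::-1])
pickle.dump(m,open(f'{n}.pkl','wb'))
Z={'drainer':0,'opening':50,'post_1':98,'collar_centre':61,'ramekin':50}
for th in ['drainer','opening','post_1','collar_centre','peeler_centre','peeler_handle_end','peeler_blade_end','ramekin']:
    print(th,[(np.round(l['pixel'],1),round(l['confidence'],2),atz(m,l['pixel'],Z.get(th,12),True).round(1)) for l in landmark_of('wrist',th)[:3]])
plan()
E
python3 look.py w1
```

```text
drainer [(array([206.5, 144.3]), 0.84, array([522.6, 212.8,   0. ])), (array([125.7, 107.1]), 0.72, array([589.2, 349.7,   0. ]))]
opening []
post_1 [(array([306.9, 118.4]), 0.92, array([565.5,  71.4,  98. ])), (array([294.8, 197. ]), 0.78, array([463.7,  84.1,  98. ]))]
collar_centre [(array([134.8, 168.7]), 0.79, array([495.7, 312.6,  61. ])), (array([367.3, 186.6]), 0.78, array([468.5, -31.1,  61. ]))]
peeler_centre [(array([188.9, 143.8]), 0.97, array([525.1, 238.9,  12. ]))]
peeler_handle_end [(array([242.6, 153. ]), 0.61, array([509.7, 154.9,  12. ]))]
peeler_blade_end [(array([138.1, 133.7]), 0.56, array([544.1, 323.7,  12. ]))]
ramekin [(array([124.1, 107.8]), 0.69, array([586.3, 329.8,  50. ]))]
t 3.7 tcp [500.434 140.746 301.269] ytool deg -89.9 Rz [ 0.  0. -1.] j [-0.15   0.344 -0.233  1.661  0.086  1.147 -1.975]
R [[0.9999978996039216, 0.002044639438810642, 0.0001422579017632506], [0.0020446385373769113, -0.9999979097034344, 6.481760858487007e-06], [0.00014227085726593134, -6.190881256030397e-06, -0.999999989860338]]
```

View pics/w1.png

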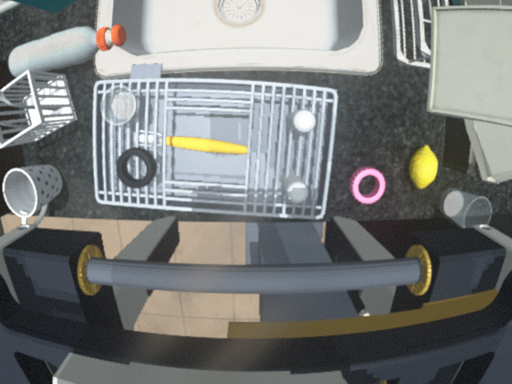

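Wrist view: the black collar is at (136,168) and the pink decoy at (368,185). The posts are at (304,121) and (298,188), and the peeler handle runs (168,143)–(246,150). I take a second viewpoint near the collar, with the tool yaw along the drainer's y axis.

>>> send_rows:
  rows: [-0.03,-0.2,0.1,0.1,-1,-0.06,-0.4,0.2,0.16,-1,-0.08,-0.64,0.28,0.16,-1,-0.08,-0.64,0.28,0.16,-1,-0.08,-0.64,0.28,0.16,-1]

```text
t: 4.32
ee_pos: [480.2, 300.6, 231.0]
orientation: [0.0, 0.998, -0.061, 0.0]
wrist_force: [-0.3, -0.6, -0.6]
finger_gap: 1.001
gripper_force: 0.0
```

```bash
python3 look.py w2
python3 - <<'E'
from h import *
import pickle
for n in ['w1','w2']:
    m=pickle.load(open(n+'.pkl','rb'));print(-np.array(m['R']).T@m['t'])
    # dark ring / posts refine saved for later
E
```

```text
drainer [(array([316.6, 127. ]), 0.8, array([522.2, 208.6,   0. ]))]
opening [(array([328.9, 126.1]), 0.71, array([525.2, 203.8,  50. ]))]
post_1 [(array([441.8,  89.4]), 0.81, array([562.6,  71.6,  98. ]))]
collar_centre [(array([240.4, 158.9]), 0.79, array([499.6, 312.5,  61. ])), (array([472.6, 158.3]), 0.6, array([468.8,  -9. ,  61. ]))]
peeler_centre [(array([294.9, 125.4]), 0.84, array([527.9, 239.6,  12. ]))]
peeler_handle_end [(array([359.5, 130.8]), 0.78, array([512.8, 151.5,  12. ]))]
peeler_blade_end [(array([227.4, 122.1]), 0.59, array([542.6, 326. ,  12. ])), (array([243.9, 159. ]), 0.5, array([491.7, 311. ,  12. ]))]
ramekin [(array([219.2,  87.6]), 0.64, array([584.9, 326.9,  50. ])), (array([290.7, 126. ]), 0.18, array([529.8, 249.7,  50. ]))]
t 4.78 tcp [480.21  300.592 231.49 ] ytool deg -97.1 Rz [ 0.  0. -1.] j [-0.447  0.48  -0.232  1.65   0.124  1.026 -2.412]
R [[0.9923319978479592, -0.12360021128182966, 0.00044024784510075175], [-0.12360031177342642, -0.9923320610275588, 0.0002087733447412675], [0.00041106762197173544, -0.0002615872411965347, -0.9999998812977557]]
[570.244 138.249 468.601]
[548.879 291.201 398.647]
```

View pics/w2.png

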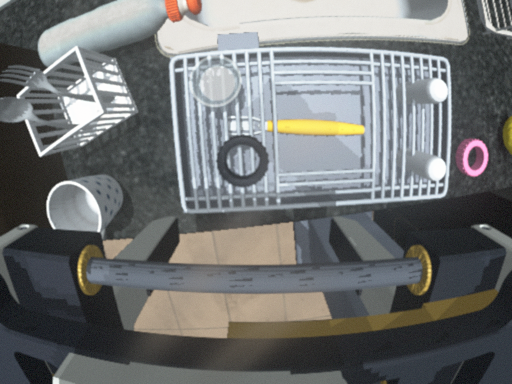

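The wrist view shows the black collar at about (243,161), the posts at (432,90) and (430,168), and the tool yaw is parallel to the drainer.

```bash
cat > col.py <<'E'
from h import *
import pickle
def collar(n,c):
    m=pickle.load(open(n+'.pkl','rb'));im=cv2.imread(f'pics/{n}.png').max(2)
    roi=np.zeros_like(im);cv2.circle(roi,c,34 if n!='w1' else 25,1,-1)
    k=((im<60)&(roi>0)).astype(np.uint8)
    k=cv2.morphologyEx(k,cv2.MORPH_OPEN,np.ones((3,3),np.uint8))
    C=max(cv2.findContours(k,cv2.RETR_EXTERNAL,cv2.CHAIN_APPROX_NONE)[0],key=cv2.contourArea)
    e=cv2.fitEllipse(cv2.convexHull(C));return m,e
if __name__=='__main__':
    rs=[]
    for n,c in [('w1',(136,168)),('w2',(243,161))]:
        m,e=collar(n,c);rs.append(ray(m,e[0],True));print(n,e,atz(m,e[0],61,True),atz(m,e[0],72,True))
    print('tri',tri(rs))
    M=[pickle.load(open(n+'.pkl','rb')) for n in('w1','w2')]
    for a,b in [((306.9,118.4),(441.8,89.4)),((206.5,144.3),(316.6,127)),((242.6,153),(359.5,130.8)),((188.9,143.8),(294.9,125.4))]:
        print(tri([ray(M[0],a,True),ray(M[1],b,True)]))
E
python3 col.py
```

```text
Traceback (most recent call last):
  File "col.py", line 13, in <module>
    m,e=collar(n,c);rs.append(ray(m,e[0],True));print(n,e,atz(m,e[0],61,True),atz(m,e[0],72,True))
        ~~~~~~^^^^^
  File "col.py", line 8, in collar
    C=max(cv2.findContours(k,cv2.RETR_EXTERNAL,cv2.CHAIN_APPROX_NONE)[0],key=cv2.contourArea)
ValueError: max() iterable argument is empty
```

```bash
sed -i 's/im<60/im<90/; /MORPH_OPEN/d' col.py; python3 col.py
```

```text
w1 ((135.89459228515625, 167.40032958984375), (38.41682434082031, 39.343807220458984), 20.547805786132812) [497.649 310.686  61.   ] [499.609 306.033  72.   ]
w2 ((241.75936889648438, 160.42007446289062), (49.82672882080078, 51.24485397338867), 15.095879554748535) [497.616 311.148  61.   ] [499.286 310.498  72.   ]
tri (array([497.424, 311.222,  59.733]), [np.float64(0.00017407061225274188), np.float64(0.0001740706123197015)])
(array([564.026,  71.062,  96.971]), [np.float64(1.4243111220344848), np.float64(1.4243111220343712)])
(array([523.324, 210.958,  11.288]), [np.float64(0.41329720706552353), np.float64(0.4132972070657399)])
(array([512.283, 154.642,  21.24 ]), [np.float64(1.343140443883826), np.float64(1.3431404438836978)])
(array([526.423, 239.276,  10.879]), [np.float64(1.4163978237662769), np.float64(1.416397823766254)])
```

>>> send_rows:
  rows: [0.03,-0.02,0.2,0,-1,0.063,-0.05,0.4,0,-1,0.063,-0.05,0.58,0,-1,0.063,-0.05,0.65,0,-1,0.063,-0.05,0.65,0,-1,0.063,-0.05,0.65,0,-1]

```text
t: 5.52
ee_pos: [498.4, 312.5, 70.6]
orientation: [-0.001, 0.998, -0.061, 0.002]
wrist_force: [0.0, -0.2, -0.5]
finger_gap: 1.0
gripper_force: 0.0
```

```bash
python3 look.py w3
python3 - <<'E'
from h import *
import pickle
m=pickle.load(open('w3.pkl','rb'));R=np.array(m['R']);
def proj(p):
    c=R@np.array(p)+m['t'];th=np.arctan2(np.hypot(c[0],c[1]),c[2]);r=np.hypot(c[0],c[1]);return m['cx']+m['fx']*th*c[0]/r,m['cy']+m['fy']*th*c[1]/r
print(proj([497.5,311,61]),proj([497.5,311,72]),proj([526,311,72]))
E
```

```text
drainer [(array([374. , 155.3]), 0.73, array([523.1, 205.2,   0. ])), (array([209.9,  83.5]), 0.69, array([596.4, 334.6,   0. ]))]
opening [(array([398.9, 161.6]), 0.81, array([526.1, 206.4,  50. ]))]
post_1 []
collar_centre []
peeler_centre [(array([337.8, 157.2]), 0.9, array([526.8, 241.3,  12. ]))]
peeler_handle_end [(array([434.5, 162. ]), 0.96, array([514.2, 149.8,  12. ]))]
peeler_blade_end [(array([223.7, 152.8]), 0.76, array([540.6, 329.6,  12. ]))]
ramekin [(array([207.8,  85. ]), 0.98, array([589.4, 329.3,  50. ]))]
t 5.97 tcp [497.243 311.604  68.998] ytool deg -97.0 Rz [ 0.  0. -1.] j [-0.48   0.703 -0.188  1.764  0.191  0.692 -2.466]
R [[0.9924422283931369, -0.12271200395106557, 0.000432883793306206], [-0.1227121431804914, -0.992442256811148, 0.00031114569917580544], [0.00039143085649916305, -0.00036191422906968235, -0.9999998578999776]]
(np.float64(254.58135982040645), np.float64(225.77521430023626)) (np.float64(254.57772068461966), np.float64(232.39648644095348)) (np.float64(248.55729337524144), np.float64(186.96223545041124))
```

View pics/w3.png

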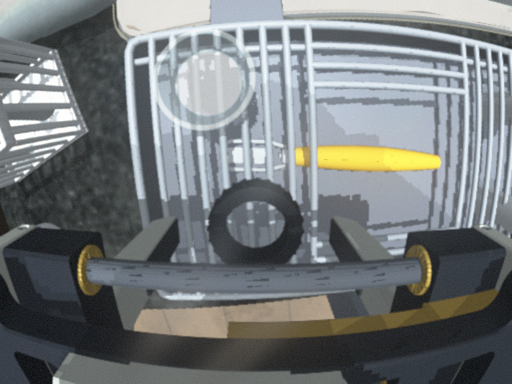

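The collar sits between the open fingers, with its centre at about (255,226) and its front edge at row 178. That matches the prediction. A quick check of the x offset comes before gripping.

Run:
```python
from h import *
import pickle
m=pickle.load(open('w3.pkl','rb'));im=cv2.imread('pics/w3.png').max(2)
col=im[:,255];print(col[170:256:1])
P=[]
for c in range(225,288,4):
    r=170
    while im[r,c]>80:r+=1
    P.append(atz(m,(c,r),50,True)[:2])
P=np.array(P)
from scipy.optimize import least_squares
print(P[::4]);print(least_squares(lambda q:np.hypot(*(P-q[:2]).T)-29.5,[497,311]).x)
print(least_squares(lambda q:np.hypot(*(P-q[:2]).T)-q[2],[497,311,29]).x)
```

```text
[229 191 170 179 182 182 179 157 123  89  84  84  84  86  84  85  86  98
  98  99 100 100  95  95  93  94  92  91  88  88 100 132 135 122 116 118
 113 112 112 116 113 118 120 115 115 111 110 110 110 112 108 111 112 112
 107 108 109 106 107 108 109 105 106 109 107 111 113 112 111 110 108 107
 113 111 113 114 103  79  53  40  43  46  45  41  42  39]
[[520.491 327.753]
 [524.539 316.586]
 [477.137 311.799]
 [509.858 297.212]]
[497.995 322.336]
[500.451 314.979  24.023]
```

Run:
```python
from h import *
import pickle
m=pickle.load(open('w3.pkl','rb'))
print(atz(m,(255.5,178),50,True),atz(m,(255.5,200.5),72,True))
print(atz(m,(208,220),61,True),atz(m,(303,220),61,True))
```

```text
[526.027 306.899  50.   ] [517.431 308.012  72.   ]
[504.878 340.153  61.   ] [497.451 279.743  61.   ]
```

>>> send_rows:
  rows: [0,0,0.06,0,-1,0,0,0.06,0,-1,0,0,0.06,0,0.6,0,0,0.06,0,0.6,0,0,0.06,0,0.6,0,0,0.06,0,0.6,0,0,0.06,0,0.6,0,0,0.06,0,0.6]
  force: 15

```text
t: 6.98
ee_pos: [497.2, 311.6, 53.9]
orientation: [-0.0, 0.998, -0.061, 0.0]
wrist_force: [-0.7, -0.4, 0.9]
finger_gap: 0.609
gripper_force: 14.9
```

>>> send_rows:
  rows: [0,0,-0.12,0,0.6,0,0,-0.3,0,0.6,0,0,-0.46,0,0.6,0.03,0.2,-0.46,0,0.6,0.06,0.4,-0.46,0,0.6,0.1,0.6,-0.46,0,0.6,0.127,0.8,-0.46,0,0.6,0.127,0.94,-0.46,0,0.6,0.127,0.94,-0.46,0,0.6,0.127,0.94,-0.46,0,0.6]

```text
t: 8.22
ee_pos: [499.9, 75.8, 168.8]
orientation: [-0.001, 0.998, -0.061, 0.0]
wrist_force: [-0.5, 0.5, -0.6]
finger_gap: 0.609
gripper_force: 14.9
```

```bash
python3 look.py w4
```

```text
drainer [(array([136.2, 170.4]), 0.61, array([522.8, 216.1,   0. ]))]
opening [(array([128.8, 175.2]), 0.97, array([525.8, 203.4,  50. ]))]
post_1 [(array([250.1, 233.8]), 0.93, array([468. ,  81.9,  98. ])), (array([128.3, 175.6]), 0.52, array([532.7, 181. ,  98. ]))]
collar_centre [(array([362.8, 195.1]), 0.74, array([478.4, -33.1,  61. ]))]
peeler_centre [(array([111.9, 172.3]), 0.64, array([526.7, 243.8,  12. ]))]
peeler_handle_end [(array([252.2, 237.7]), 0.73, array([426.4,  85.8,  12. ])), (array([184.6, 173.4]), 0.57, array([513. , 152.3,  12. ]))]
peeler_blade_end [(array([ 59. , 169.8]), 0.64, array([541.6, 324.9,  12. ]))]
ramekin [(array([ 32.5, 138.9]), 0.95, array([587.6, 328.1,  50. ])), (array([427.8, 161.7]), 0.51, array([ 502.8, -118.3,   50. ]))]
t 8.68 tcp [499.793  74.833 168.625] ytool deg -97.0 Rz [-0.  0. -1.] j [-0.033  0.463 -0.228  1.896  0.141  0.798 -2.03 ]
R [[0.9925398037886697, -0.12192100529409874, -7.976982796669141e-05], [-0.12192099566205397, -0.9925398013795073, 0.00011616497795457093], [-9.333768009832544e-05, -0.00010557274757665519, -0.9999999900712362]]
```

View pics/w4.png

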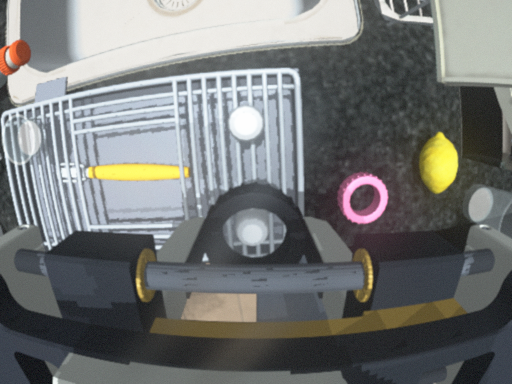

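The far post is at (246,123). The near post shows through the held collar at (251,234).

Run:
```python
from h import *
import pickle
m=pickle.load(open('w4.pkl','rb'));im=cv2.imread('pics/w4.png')
g=im.min(2);r=g[95:155,215:280];k=(r>215).astype(np.uint8)
k=cv2.morphologyEx(k,cv2.MORPH_OPEN,cv2.getStructuringElement(cv2.MORPH_ELLIPSE,(9,9)))
C=max(cv2.findContours(k,cv2.RETR_EXTERNAL,cv2.CHAIN_APPROX_NONE)[0],key=cv2.contourArea)
(c,rad)=cv2.minEnclosingCircle(C);e=cv2.fitEllipse(C);p=np.array(e[0])+[215,95];print(e,p,rad,-np.array(m['R']).T@m['t'])
for q in[p,(246,123),(251,234)]:
  for z in(90,98):print(z,atz(m,q,z,True))
# collar in the hand: front lower edge and inner edge, at TCP-relative heights
z=168.6-4
print(atz(m,(254,184),z,True),atz(m,(254,210),z+22,True))
rs=[ray(m,p,True),ray(pickle.load(open('w1.pkl','rb')),(304,121),True)];print(tri(rs))
rs=[ray(m,p,True),ray(pickle.load(open('w2.pkl','rb')),(437,89),True)];print(tri(rs))
plan([562,72,168.6])
```

```text
((30.35509490966797, 27.22718620300293), (31.54273223876953, 31.85039710998535), 156.919677734375) [245.355 122.227] 16.36536979675293 [568.534  66.059 336.417]
90 [562.553  74.135  90.   ]
98 [562.747  73.873  98.   ]
90 [561.851  73.688  90.   ]
98 [562.067  73.441  98.   ]
90 [464.292  81.67   90.   ]
98 [467.677  81.164  98.   ]
[527.556  71.186 164.6  ] [518.715  72.247 186.6  ]
(array([562.28 ,  74.06 ,  92.212]), [np.float64(0.3264692129599272), np.float64(0.32646921295968695)])
(array([562.942,  74.123,  91.42 ]), [np.float64(0.35574021136829403), np.float64(0.355740211368231)])
t 8.68 tcp [499.793  74.833 168.625] ytool deg -97.0 Rz [-0.  0. -1.] j [-0.033  0.463 -0.228  1.896  0.141  0.798 -2.03 ]
R [[0.9925398037886697, -0.12192100529409874, -7.976982796669141e-05], [-0.12192099566205397, -0.9925398013795073, 0.00011616497795457093], [-9.333768009832544e-05, -0.00010557274757665519, -0.9999999900712362]]
shift [ 0.248 -0.019  0.   ]
```

>>> send_rows:
  rows: [0.125,-0.014,0,0,0.6,0.249,-0.027,0,0,0.6,0.249,-0.027,0.12,0,0.6,0.249,-0.027,0.24,0,0.6,0.249,-0.027,0.25,0,0.6,0.249,-0.027,0.29,0,0.6,0.249,-0.027,0.33,0,0.6,0.249,-0.027,0.33,0,0.6]

```text
t: 9.68
ee_pos: [562.1, 73.4, 85.9]
orientation: [0.0, 0.998, -0.061, -0.0]
wrist_force: [-0.4, 0.9, 0.2]
finger_gap: 0.608
gripper_force: 14.9
```

>>> send_rows:
  rows: [0,0,0.05,0,0.6,0,0,0.1,0,0.6,0,0,0.124,0,0.6,0,0,0.124,0,0.6]

```text
t: 10.18
ee_pos: [562.2, 73.5, 54.7]
orientation: [0.0, 0.998, -0.061, -0.0]
wrist_force: [0.3, -0.1, 0.2]
finger_gap: 0.608
gripper_force: 14.9
```

>>> send_rows:
  rows: [0,0,0,0,-0.5,0,0,0,0,-0.5,0,0,0,0,-0.5,0,0,0,0,-0.5,0,0,-0.15,0,-0.5,0,0,-0.35,0,-0.5,-0.2,0,-0.55,0,-0.5,-0.3,-0.1,-0.6,0,-0.5,-0.3,-0.2,-0.6,0,-0.5,-0.3,-0.2,-0.6,0,-0.5,-0.3,-0.2,-0.6,0,-0.5]

```text
t: 11.55
ee_pos: [494.1, 130.8, 204.7]
orientation: [0.001, 0.998, -0.062, -0.0]
wrist_force: [0.4, -1.2, 0.7]
finger_gap: 0.752
gripper_force: 0.0
```

```bash
python3 look.py w5
python3 - <<'E'
import cv2
a=cv2.imread('pics/w5.png');cv2.imwrite('pics/w5c.png',cv2.resize(a[20:290],None,fx=1.5,fy=1.5))
E
```

```text
drainer [(array([189.5, 153.9]), 0.96, array([523.4, 208.7,   0. ]))]
opening [(array([181.8, 155.3]), 0.57, array([528.4, 206. ,  50. ]))]
post_1 [(array([307.1, 206.2]), 0.91, array([468.6,  80.1,  98. ])), (array([304. , 107.4]), 0.64, array([563.5,  74.4,  98. ]))]
collar_centre [(array([296.6, 107.9]), 0.69, array([563.8,  75.9,  61. ])), (array([ 22., 226.]), 0.29, array([469.6, 468.6,  61. ]))]
peeler_centre [(array([160.6, 157.4]), 0.69, array([525.7, 244.1,  12. ])), (array([304.8, 206.5]), 0.22, array([439. ,  70.2,  12. ]))]
peeler_handle_end [(array([236.3, 158.1]), 0.56, array([511.6, 148.9,  12. ]))]
peeler_blade_end [(array([103.8, 155.6]), 0.8, array([540.6, 325.1,  12. ]))]
ramekin [(array([ 81.3, 121.5]), 0.85, array([589.4, 327.6,  50. ]))]
t 12.0 tcp [494.145 132.028 205.082] ytool deg -97.1 Rz [-0. -0. -1.] j [-0.132  0.426 -0.246  1.833  0.129  0.898 -2.131]
R [[0.9923849785373495, -0.12317466046404475, -0.0002395683449466864], [-0.12317467369860906, -0.9923850049544689, -4.124026938262666e-05], [-0.00023266427700820055, 7.043497656347638e-05, -0.9999999704531237]]
```

View pics/w5c.png

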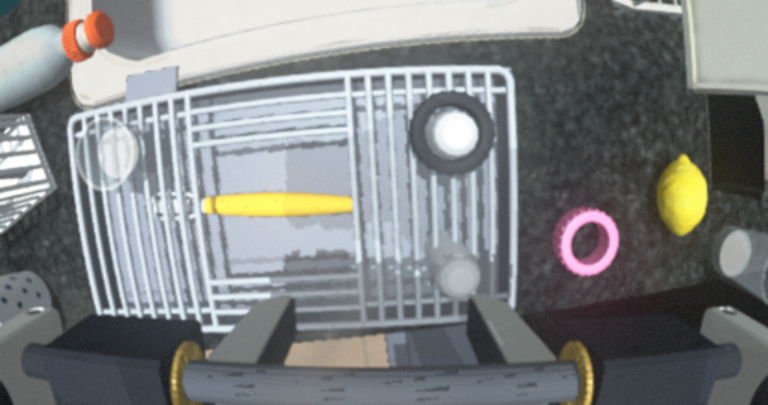

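The collar sits concentric on the far post and is released. Now I turn the tool across the peeler handle.

>>> send_rows:
  rows: [0.03,-0.08,0,-0.2,0.14,0.065,-0.164,0,-0.4,0.14,0.065,-0.164,0,-0.6,0.14,0.065,-0.164,0,-0.8,0.14,0.065,-0.164,0,-1,0.14,0.065,-0.164,0,-1,0.14]

```text
t: 12.75
ee_pos: [515.3, 170.8, 205.1]
orientation: [-0.0, 0.946, 0.324, -0.0]
wrist_force: [0.5, 0.2, 0.7]
finger_gap: 0.432
gripper_force: 0.0
```

>>> send_rows:
  rows: [0,0,0.1,-0.2,0.14,0,0,0.2,-0.4,0.14,0,0,0.2,-0.6,0.14,0,0,0.2,-0.8,0.14,0,0,0.2,-0.95,0.14,0,0,0.2,-0.95,0.14,0,0,0.2,-0.95,0.14]

```text
t: 13.62
ee_pos: [515.3, 171.0, 155.2]
orientation: [0.0, 0.763, 0.646, 0.0]
wrist_force: [1.0, -0.1, -1.1]
finger_gap: 0.428
gripper_force: 0.0
```

```bash
cat >> look.py <<'E'
k=cv2.inRange(cv2.cvtColor(im,cv2.COLOR_RGB2HSV),(20,120,80),(36,255,255))
n,l,st,ce=cv2.connectedComponentsWithStats(k)
i=1+np.argmax(st[1:,4]);ys,xs=np.where(l==i)
P=np.array([atz(m,(x,y),18,True)[:2] for x,y in zip(xs,ys)]);c=P.mean(0);u=np.linalg.svd(P-c,full_matrices=False)[2][0];u*=np.sign(u[1]);a=(P-c)@u;b=(P-c)@[-u[1],u[0]]
print('handle n',len(P),'c',c,'axis deg',np.degrees(np.arctan2(u[1],u[0])),'ends',c+u*a.min(),c+u*a.max(),'width',np.ptp(b),'at 22 from end',c+u*(a.min()+22))
E
python3 look.py w6 | grep -v "ramekin\|collar\|post"
```

```text
drainer [(array([253. , 144.4]), 0.63, array([520.5, 204.9,   0. ]))]
opening [(array([259.5, 146.9]), 0.77, array([527. , 206.8,  50. ]))]
peeler_centre [(array([252.2, 112.3]), 0.71, array([525.5, 239.5,  12. ])), (array([252.3, 112.5]), 0.48, array([525.5, 239.3,  12. ]))]
peeler_handle_end [(array([257.7, 196.9]), 0.91, array([516.4, 149. ,  12. ])), (array([250.1, 111.2]), 0.17, array([523.5, 241. ,  12. ]))]
peeler_blade_end [(array([251.9,  25.3]), 0.73, array([540.5, 332. ,  12. ])), (array([251.4, 111. ]), 0.34, array([524.9, 241. ,  12. ]))]
t 14.07 tcp [515.282 171.021 155.209] ytool deg -9.3 Rz [ 0.  0. -1.] j [ 0.045  0.594 -0.632  1.803  0.44   0.889 -0.952]
R [[0.16178434579848852, 0.9868261357932206, 5.630253362288295e-05], [0.9868261363415027, -0.16178434800352173, 3.707259360989961e-05], [4.5693072989014156e-05, 4.9563046417076305e-05, -0.9999999977278238]]
handle n 2160 c [649.805 -55.068] axis deg 170.70791487481844 ends [769.924 -74.721] [545.502 -38.002] width 38.09069931746266 at 22 from end [748.213 -71.169]
```

```bash
cat > hd.py <<'E'
from h import *
import pickle,sys
m=pickle.load(open(sys.argv[1]+'.pkl','rb'));im=cv2.imread(f'pics/{sys.argv[1]}.png')
k=cv2.inRange(cv2.cvtColor(im,cv2.COLOR_BGR2HSV),(20,120,80),(36,255,255))
ys,xs=np.where(k)
P=np.array([atz(m,(x,y),16,True)[:2] for x,y in zip(xs,ys)])
P=P[(abs(P[:,0]-520)<45)&(P[:,1]>120)&(P[:,1]<300)]
c=P.mean(0);u=np.linalg.svd(P-c,full_matrices=False)[2][0];u*=np.sign(u[1]);a=(P-c)@u;b=(P-c)@[-u[1],u[0]]
print('n',len(P),'c',c,'axis deg',np.degrees(np.arctan2(u[1],u[0])),'ends',c+u*a.min(),c+u*a.max(),'width',np.percentile(b,[1,99]),'at 22',c+u*(a.min()+22))
E
python3 hd.py w6; python3 hd.py w5
```

```text
n 1841 c [523.013 212.103] axis deg 82.42644452724137 ends [514.48  147.929] [530.489 268.336] width [-8.967  9.013] at 22 [517.38  169.737]
n 1286 c [523.597 212.089] axis deg 82.31803295052904 ends [515.509 152.125] [532.065 274.867] width [-8.695  8.922] at 22 [518.45  173.927]
```

>>> send_rows:
  rows: [0.001,0.009,0.1,-0.035,0.14,0.001,0.009,0.25,-0.035,0.14,0.001,0.009,0.4,-0.035,0.14,0.001,0.009,0.5,-0.035,0.14,0.001,0.009,0.53,-0.035,0.14,0.001,0.009,0.53,-0.035,0.14]

```text
t: 14.82
ee_pos: [517.7, 171.1, 22.8]
orientation: [-0.0, 0.753, 0.658, 0.0]
wrist_force: [0.0, 0.5, 0.0]
finger_gap: 0.43
gripper_force: 0.0
```

>>> send_rows:
  rows: [0,0,0.03,0,0.14,0,0,0.055,0,0.14,0,0,0.055,0,0.14,0,0,0.055,0,1,0,0,0.055,0,1,0,0,0.055,0,1,0,0,0.055,0,1,0,0,0.055,0,1]
  force: 8

```text
t: 15.82
ee_pos: [517.7, 171.0, 9.1]
orientation: [0.0, 0.753, 0.658, 0.0]
wrist_force: [0.1, -0.4, 0.3]
finger_gap: 0.167
gripper_force: 8.0
```

>>> send_rows:
  rows: [0,0,-0.04,0,1,0,0,-0.08,0,1,0,0,-0.12,0,1,0,0,-0.16,0,1,0,0,-0.2,0,1,0,0,-0.22,0,1,0,0,-0.22,0,1]

```text
t: 16.7
ee_pos: [517.8, 170.7, 64.4]
orientation: [0.0, 0.753, 0.658, 0.0]
wrist_force: [-0.7, -0.1, 0.1]
finger_gap: 0.161
gripper_force: 8.0
```

```bash
python3 look.py w7 | grep peeler;  python3 - <<'E'
from h import *
im=[cams.get_image('side')[140:260,150:310]]
im=[cv2.resize(x,(800,600),interpolation=cv2.INTER_CUBIC) for x in im][0]
w=cv2.imread('pics/w7.png')
cv2.imwrite('pics/c1.png',np.hstack([w,cv2.resize(im[:,:,::-1],(288,216),interpolation=cv2.INTER_AREA)[:,:].repeat(1,0) if 0 else cv2.copyMakeBorder(cv2.resize(im[:,:,::-1],(288,216)),0,168,0,0,cv2.BORDER_CONSTANT)]))
E
```

```text
peeler_centre [(array([250.2, 118.4]), 0.73, array([524.2, 234.8,  12. ]))]
peeler_handle_end [(array([252.3, 263.6]), 0.98, array([509.7, 117.7,  12. ]))]
peeler_blade_end []
```

View pics/c1.png

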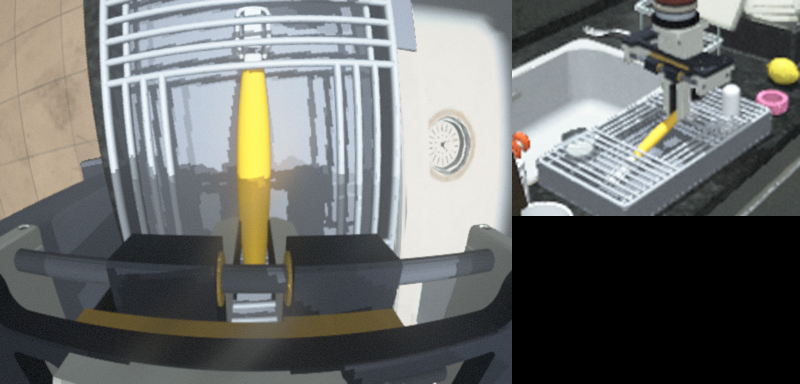

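The peeler is gripped and tilted: the handle is up at (255,265) and the blade is still under the wires at (252,35). I keep drawing it out towards −y and up.

>>> send_rows:
  rows: [-0.03,0,-0.03,0,1,-0.07,0,-0.06,0,1,-0.11,0,-0.09,0,1,-0.15,0,-0.12,0,1,-0.18,0,-0.16,0,1,-0.19,0,-0.2,0,1,-0.19,0,-0.2,0,1]

```text
t: 18.08
ee_pos: [511.8, 124.1, 115.0]
orientation: [0.0, 0.753, 0.658, 0.001]
wrist_force: [-0.7, 1.0, -0.5]
finger_gap: 0.16
gripper_force: 8.0
```

```bash
python3 look.py w8 | grep peeler; python3 -c "
from h import *
print(manip.sense()['wrist_force'],manip.sense()['gripper_force'])
cv2.imwrite('pics/d.png',cv2.imread('pics/w8.png'))"
```

```text
peeler_centre [(array([251.8, 120.2]), 0.65, array([518.9, 185.8,  12. ])), (array([253.3, 263.1]), 0.36, array([501. ,  44.1,  12. ]))]
peeler_handle_end [(array([256.1, 264.1]), 0.58, array([503.7,  42.5,  12. ]))]
peeler_blade_end [(array([255.7,  19.2]), 0.85, array([535.1, 279.4,  12. ]))]
[ 0.26  -1.07  -0.485] 7.971981552400393
```

View pics/w8.png

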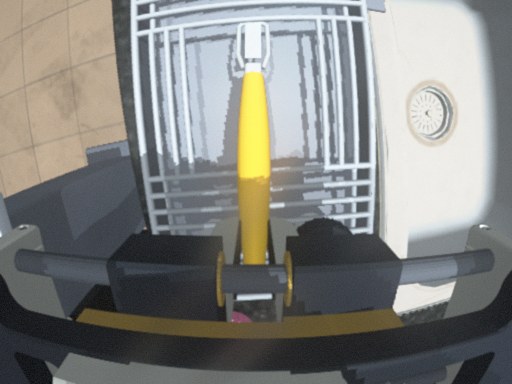

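The blade end, at (253,25), is clear of the wire border and inside the opening. I lift straight up.

>>> send_rows:
  rows: [0,0,-0.08,0,1,0,0,-0.16,0,1,0,0,-0.26,0,1,0,0,-0.38,0,1,0,0,-0.52,0,1,0,0,-0.66,0,1,0.03,0,-0.8,0,1,0.06,0,-0.84,0,1,0.06,0,-0.84,0,1,0.06,0,-0.84,0,1]
  force: 12

```text
t: 19.77
ee_pos: [512.4, 137.9, 322.2]
orientation: [-0.0, 0.753, 0.658, -0.002]
wrist_force: [-0.3, -0.1, -0.2]
finger_gap: 0.162
gripper_force: 12.0
```

```bash
python3 look.py w9
python3 - <<'E'
from h import *
r={}
for c in('side','top'):
    im=cams.get_image(c);r[c]=(cams.camera_model(c),im)
import pickle
w=pickle.load(open('w9.pkl','rb'))
for th in('peeler_handle_end','peeler_blade_end','peeler_centre','collar_centre'):
    rs=[]
    for c in r:
        L=landmark_of(c,th)
        for l in L[:1]: print(th,c,l['pixel'],l['confidence'],atz(r[c][0],l['pixel'],61));rs.append(ray(r[c][0],l['pixel']))
    if len(rs)==2: print(tri(rs))
s=manip.sense();print(s['gripper_force'],s['finger_gap'],s['wrist_force'])
S=r['side'][1][60:260,130:390,::-1];cv2.imwrite('pics/e.png',cv2.resize(S,(780,600),interpolation=cv2.INTER_CUBIC))
E
```

```text
drainer [(array([292.4, 199.8]), 0.53, array([567.4,  50.8,   0. ]))]
opening [(array([256. , 110.1]), 0.92, array([524.9, 209.4,  50. ]))]
post_1 [(array([295.7, 203.2]), 0.67, array([562.5,  76.2,  98. ])), (array([227.5, 208.3]), 0.65, array([467.6,  81.6,  98. ]))]
collar_centre [(array([292.5, 198.7]), 0.66, array([562.1,  71.8,  61. ]))]
peeler_centre [(array([251.9, 118.6]), 0.9, array([516.8, 197.1,  12. ])), (array([295.6, 202.4]), 0.42, array([571.2,  49.3,  12. ]))]
peeler_handle_end [(array([256.1, 264.3]), 0.6, array([489.4, -59. ,  12. ]))]
peeler_blade_end [(array([253.3,  15.3]), 0.68, array([542. , 367.1,  12. ])), (array([254.6, 264.2]), 0.26, array([486.7, -58.4,  12. ]))]
ramekin [(array([289.2,  30.3]), 0.73, array([589.7, 324.1,  50. ]))]
t 20.23 tcp [513.179 138.594 323.823] ytool deg -7.7 Rz [-0.  0. -1.] j [ 0.192  0.418 -0.748  1.579  0.294  1.261 -0.738]
R [[0.13450256681964423, 0.9909132284454487, -0.00018223815624516498], [0.990913243915887, -0.13450255499630503, 7.570706997048709e-05], [5.050763948781029e-05, -0.00019076499780757154, -0.9999999805288471]
[... 299 characters left out ...]
array([455.459, 199.066, 365.134]), [np.float64(0.27847345495836506), np.float64(0.27847345495814346)])
peeler_blade_end side [211.2, 151.7] 0.78 [861.726 -91.096  61.   ]
peeler_blade_end top [205.4, 162.5] 0.59 [579.163 296.086  61.   ]
(array([533.719, 276.381, 268.063]), [np.float64(0.3283661442161542), np.float64(0.32836614421607696)])
peeler_centre side [229.4, 132.5] 0.66 [ 936.65  -299.473   61.   ]
peeler_centre top [234.0, 165.1] 0.55 [572.787 210.46   61.   ]
(array([524.47 , 204.108, 300.581]), [np.float64(4.143538206204702), np.float64(4.143538206204788)])
collar_centre side [247.1, 189.5] 0.71 [563.758  78.931  61.   ]
11.96290080005383 0.1602440243326584 [-1.229  0.286 -0.393]
```

View pics/e.png

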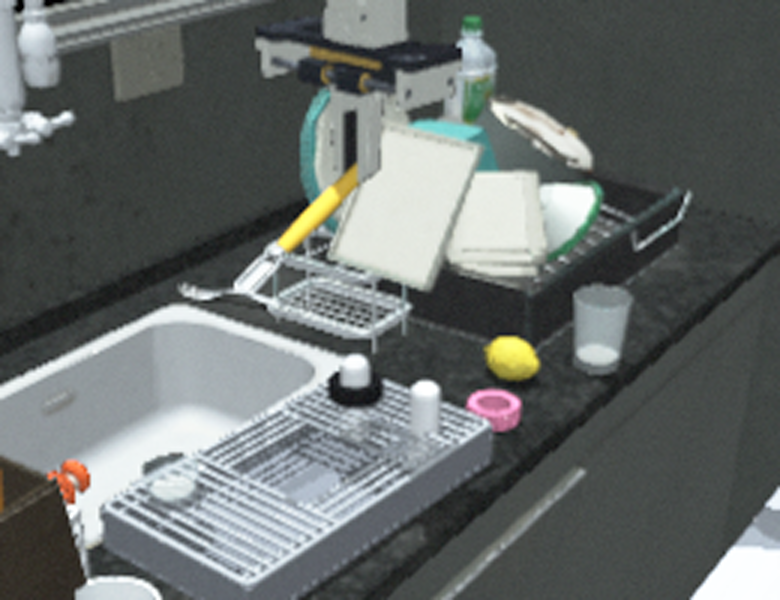

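The peeler is held tilted above the drainer, with its ends at about 268 and 365 mm. Its centre is within 30 mm of the opening in plan. The collar is seated on the far post at about (356,385). I let it settle briefly, then hand in.

>>> send_rows:
  rows: [0,0,0,0,1,0,0,0,0,1,0,0,0,0,1,0,0,0,0,1]

```text
t: 21.22
ee_pos: [513.2, 138.7, 323.9]
orientation: [-0.0, 0.753, 0.658, 0.0]
wrist_force: [-0.7, -0.2, -0.7]
finger_gap: 0.161
gripper_force: 12.0
```

```bash
python3 -c "
from rig import manip
print(manip.finish_job())"
```

```text
the job is handed in; nothing more can be done
None
```

I handed the job in at about 21 s: the collar sits released on the far post, and the peeler is held still above the drainer, lowest end about 22 cm above the wires; the hand-in call returned no verdict.

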